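# Lay a tall angle bracket on its back against the angle plate

## Task

The tall angle bracket standing on the granite plate is to be marked out: tip it over onto its back, away from the stop, letting it down gently and supported rather than letting it fall, then push it along the granite until the whole sole of its foot is flush against the face of the stop. Only push it and bear it up with the fingertips or the sides of the fingers: do not pinch or lift the bracket, and leave the other things on the plate where they are.

Things in the scene. Friction and masses are not known exactly. Their poses are not given: they have to be found in the camera images.
- bracket: the TALL aluminium angle bracket, loose, 0.4-0.8 kg: upright 200 mm high, 60 wide, 12 thick; foot 80 long (upright included), 60 wide, 14 thick; 60 mm rib, 10 thick, in the inner corner. Origin: middle of the heel edge (back meets sole). Own z up the upright, y along the width, x out of the back, away from the stop: the way to tip it. Past about 15 degrees of tilt it falls by itself
- bracket_top (a point): middle of the back edge of the tall bracket's top end, 200 mm along the bracket's z from the heel edge. With the bracket laid down, this edge is on the granite and the 12 mm thick, 60 mm wide end face faces away from the stop; the sole, at the other end, faces the stop and the foot stands up 80 mm
- stop: the stop: a dark grey cast-iron angle plate bolted to the granite, immovable. Its flat upright face is 140 mm wide and 75 mm high; its own foot and webs lie behind it. Origin: middle of the lower edge of that face, on the granite. x axis: out of the face, towards the bracket; z up; y along the face
- granite: fixed dark granite marking-out plate, 520 mm along x, 840 mm along y; its top is 40 mm above the bench (z = 0.040); origin at the centre of its underside, on the bench
- short_bracket: bystander, loose: a SHORT aluminium angle bracket of the same pattern, 100 mm high, 50 mm wide, foot 65 mm; origin in the middle of its heel edge, on the granite, axes as for the tall one
- vee_block: bystander, loose: steel vee block 70 x 45 x 44 mm, origin at the centre of its underside
- bush: bystander, loose: steel bush standing on end, 42 mm diameter, 50 mm high, origin at the centre of its underside
- square: bystander, loose: engineer's square standing on its 90 x 16 x 18 mm stock (along its x), thin blade rising to 136 mm; origin at the centre of its underside
- scriber: bystander, loose: steel scriber lying on the granite, 175 mm long along its x, 9 mm thick, origin at the middle of its underside
- gauge: bystander, loose: surface gauge, base 65 x 80 x 28 mm with a spindle to 193 mm and a thin slanting scriber; origin at the centre of its underside
- parallels: bystander, loose: pair of ground steel parallels 150 x 20 x 25 mm lying along its x, origin at the centre of its underside
Things that resemble listed ones, but are neither listed nor needed, are in the scene too. Leave any purple or red look-alike of the bracket alone.

How it is judged (in metres and radians):
At the end, for the whole second after the job is handed in: The tall bracket lies flat on its back on the granite (within 3 degrees), its sole against the stop's face (heel edge within 4 mm, square to the face within 2 degrees, middle of the sole within 42 mm of the middle of the face) and is at rest (angle between bracket's own x axis and vertical above 3.09 rad and x of bracket in the frame of stop below 0.004 m and angle between the z axis of bracket and the x axis of stop, either way round below 0.035 rad and y of bracket in the frame of stop between -0.042 and 0.042 m and height (world z) of bracket below 0.045 m and linear speed of bracket below 0.01 m/s); the robot touches nothing.
It fails at once if the bracket falls or is knocked over: it turns faster than 4 rad/s (a drop of the top end of some 25 mm) (angular speed of bracket above 4 rad/s).
It fails at once if the bracket is lifted: its heel edge rises more than 12 mm off the granite (height (world z) of bracket above 0.052 m).
It fails at once if the bracket is pinched or forced: more than 35 N from the fingers (contact force between the fingers and bracket above 35 N).
It fails at once if another thing on the plate is moved by more than 15 mm (distance of any of short_bracket, vee_block, bush, square, scriber, gauge, parallels from where it was at the start of the episode above 0.015 m).
It also fails if it takes over 70 s, if anything falls off the work surface, if the arm or the gripper's body presses on something with over 40 N, if the wrist force passes 120 N, or if a joint passes its speed limit or range.

## Robot

A 6-joint arm with a two-finger parallel gripper is mounted at the origin on the work surface. World frame = base frame: x ahead of the robot, y to its left, z up, the work surface at z = 0. Lengths are in mm, angles in rad, forces in N, time in s.
With the tool pointing down it reaches from about 325 to 875 mm from the base axis. Payload 4.4 kg.
Tool frame: the origin (TCP) lies on the centre line of the jaws, within the pads' length; the fingertips stand ahead of it and the grasp point (between the pads) lies 6 mm ahead of it (ctrl.tcp_to_tips is the z of the fingertips in the tool frame, in mm); z points along the fingers, y is the line along which they close (so a half turn about z gives the same grasp; the last joint's range is limited). The gripper opens to 85 mm and grips with 20 to 120 N. Pads are 22 mm wide; open, the fingers measure 114 mm over their backs; the gripper's body (76 mm by 85 mm) begins 54 mm behind the grasp point. The pads swing forward as they close: fully open they stand 13 mm farther back than shut.
Start: joints at [1.02, 0.207, 1.542, -0, 1.393, -0.15], TCP at [224.349, 529.429, 256.282] pointing down, gripper open.
Joint ranges: [-2.73, 2.73], [-0.86, 2.22], [0.23, 2.46], [-1.11, 4.25], [0.08, 2.63], [-2.82, 2.82]. Speed limits (rad/s): [2.79, 2.79, 3.14, 3.14, 3.14, 3.14].

## Interface

Orientations are given as a 3x3 rotation matrix whose columns are the frame's x, y, z axes.
In Python, from plant import ctrl, sensors, optics gives the robot as it stands. Calls block until the motion is done:
- ctrl.move_ptp(position, orientation): joint-space move of the TCP to a pose.
- ctrl.move_l(position, rot=None, vel=150, threshold=None): straight line of the TCP; rot=None keeps the orientation; vel is the mean speed in mm/s. With threshold (N) it stops when the force on the tool has changed by that much, and returns True; else False.
- ctrl.set_joints(angles): joint-space move.
- ctrl.gripper_to(opening, force=None): finger opening in mm; force is the grip in N (None keeps the last); returns when the fingers have stopped.
- ctrl.hold(seconds).
- ctrl.solve_ik(position, orientation): joint angles nearest the present ones, or None.
- sensors.read_state(): the state.
- optics.grab_frame(name): name is "scene" or "top" or "wrist"; returns (picture, depth): 420x560x3 uint8, red, green, blue; 420x560 float32, mm along the optical axis (not along the pixel's ray), 0 where there is no reading.
- optics.camera_params(name): a dict with "mtx" (3x3 intrinsics, pixels), "R" (3x3) and "t" (3): a world point X has camera coordinates R X + t; the wrist camera has in their place "T_tool_cam" (4x4, takes a point from camera to tool coordinates, whose origin is the TCP and whose axes are the flange's). Camera axes: x right, y down, z forward; pixel columns grow to the right and rows downward; lengths in mm; the calibration is good to about 2 mm. A picture is of the moment at which its call begins: read the wrist's pose just before it. camera_params takes no time and is no camera call.
A pose or a line that the arm cannot do raises ctrl.MotionError and nothing moves.
- ctrl.finish_job(): hands the job in; it is judged then, once.
The state is a dict: "t": time; "q": joint angles; "qvel": joint speeds; "tau": joint torques, N m; "eef_pos": TCP position; "eef_rot": TCP orientation; "force": force on the tool from outside, world axes, zero at the start; "wrist_torque": the same for the moment, N m; "grip_width": finger opening in mm; "grasp_force": force on a finger pad.
Only numpy, scipy, OpenCV 4.12 (cv2) and the standard library are available. Lean on these libraries where they do the work, as an engineer would, in place of code of your own. Each camera call takes 0.05 s, during which the arm holds its last target. There are 200 camera calls.

## Working session

There is one attempt and no reset: what is moved stays moved. The work goes in short steps, each a Python script; the robot and the scene stay as the last script left them, time stands still between calls to the robot, and variables do not carry over. Pictures are saved under pics/ and viewed, at most 10 in all, crops included, and the job is handed in when it is done.

```bash
ls; mkdir -p pics; python3 - <<'E'
from plant import ctrl,sensors,optics
import cv2,numpy as np
s=sensors.read_state();print(s['t'],s['eef_pos'],s['eef_rot'],ctrl.tcp_to_tips)
for n in("scene","top"):
    im,d=optics.grab_frame(n);np.savez(f'{n}.npz',im=im,d=d);cv2.imwrite(f'pics/{n}.png',im[:,:,::-1])
    p=optics.camera_params(n);print(n,p)
print(optics.camera_params("wrist"))
E
```

```text
pics
0.0 [223.98331699 528.80244615 255.08414398] [[-9.20732707e-01  3.90191931e-01 -1.24061847e-03]
 [ 3.90193740e-01  9.20730581e-01 -2.01081990e-03]
 [ 3.57669663e-04 -2.33550921e-03 -9.99997209e-01]] 25.0
scene {'mtx': array([[388.07198663,   0.        , 285.59902195],
       [  0.        , 388.07198663, 207.64498079],
       [  0.        ,   0.        ,   1.        ]]), 'R': array([[ 0.61792156,  0.78594734, -0.02144125],
       [ 0.52764395, -0.4347493 , -0.72978415],
       [-0.58289348,  0.43963601, -0.68334132]]), 't': array([-352.40115015, -135.52623612, 1580.23355865])}
top {'mtx': array([[444.91508215,   0.        , 289.79193009],
       [  0.        , 444.91508215, 206.42625564],
       [  0.        ,   0.        ,   1.        ]]), 'R': array([[ 0.02536732, -0.99958236, -0.01384244],
       [-0.99610545, -0.0241046 , -0.08481103],
       [ 0.08444194,  0.01593996, -0.9963009 ]]), 't': array([  67.13664638,  496.43355912, 1307.5605844 ])}
{'mtx': array([[338.34716156,   0.        , 281.82696643],
       [  0.        , 338.34716156, 209.51842393],
       [  0.        ,   0.        ,   1.        ]]), 'T_tool_cam': array([[ 3.70019038e-04, -9.64801957e-01, -2.62977276e-01,
         6.61569881e+01],
       [ 9.99999334e-01,  6.95611274e-05,  1.15183367e-03,
         8.43742283e-01],
       [-1.09299838e-03, -2.62977527e-01,  9.64801340e-01,
        -1.17947097e+02],
       [ 0.00000000e+00,  0.00000000e+00,  0.00000000e+00,
         1.00000000e+00]])}
```

View pics/scene.png

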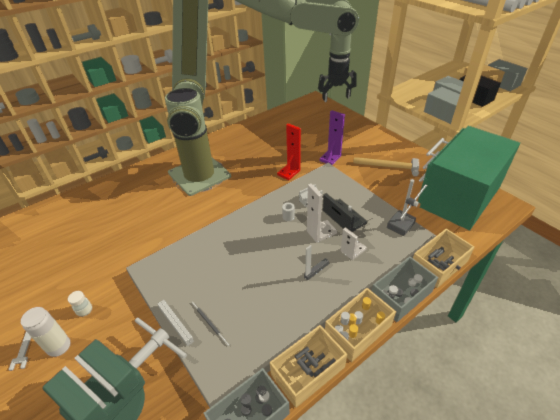

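View pics/top.png

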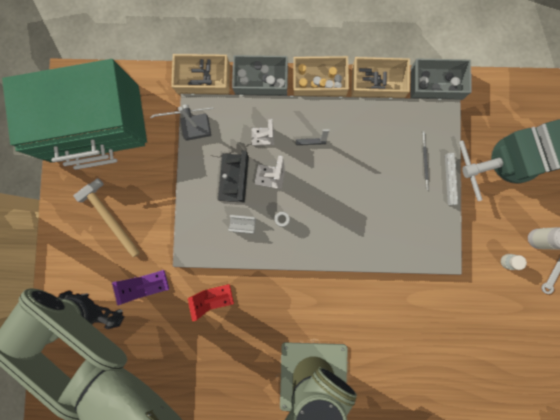

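The tall bracket stands at top (270,172) / scene (315,213), with its foot towards the stop at top (233,176). The short bracket is at top (262,133), the bush at (282,219) and the vee block at (242,224). It tips towards the right of the top view (-y). Next I take points from depth.

```bash
cat > h.py <<'E'
import numpy as np,cv2
from plant import ctrl,sensors,optics
def cloud(d,K,R,t):
    v,u=np.mgrid[:d.shape[0],:d.shape[1]]
    c=np.stack([(u-K[0,2])/K[0,0]*d,(v-K[1,2])/K[1,1]*d,d],-1)
    w=(c-t)@R; w[d<=0]=np.nan; return w
def fixed(n):
    f=np.load(n+'.npz');p=optics.camera_params(n);return f['im'],cloud(f['d'],p['mtx'],p['R'],p['t'])
E
python3 - <<'E'
from h import *
for n in("top","scene"):
    im,w=fixed(n)
    z=w[...,2]; box=(w[...,0]>250)&(w[...,0]<800)&(abs(w[...,1])<460)
    g=z[box&(z>20)&(z<60)];print(n,'granite z',np.median(g),g.std())
    m=box&(z>50)&(z<300)
    nl,l,st,c=cv2.connectedComponentsWithStats(m.astype(np.uint8))
    for i in range(1,nl):
        if st[i,4]<25: continue
        q=w[l==i];print(c[i].round(),st[i,4],'med',np.median(q,0).round(),'lo',np.percentile(q,2,0).round(),'hi',np.percentile(q,98,0).round(),im[l==i].mean(0).round())
im,w=fixed("top")
c=cv2.resize(im[110:245,165:345],None,fx=4.4,fy=4.4,interpolation=cv2.INTER_CUBIC);cv2.imwrite('pics/topc.png',c[:,:,::-1])
E
```

```text
top granite z 42.07645483882515 3.655480570833018
[192. 123.] 815 med [721. 362.  71.] lo [687. 321.  58.] hi [754. 432. 225.] [97. 96. 94.]
[263. 135.] 388 med [695. 160.  58.] lo [675. 133.  51.] hi [723. 196. 145.] [172. 167. 160.]
[314. 139.] 237 med [687.   7.  61.] lo [677. -21.  53.] hi [695.  65. 178.] [102. 102.  99.]
[470. 169.] 386 med [ 609. -434.   73.] lo [ 531. -459.   61.] hi [ 687. -410.   86.] [168. 165. 157.]
[425. 154.] 34 med [ 653. -313.   52.] lo [ 634. -317.   50.] hi [ 678. -308.   56.] [98. 98. 96.]
[233. 177.] 1319 med [572. 247.  58.] lo [506. 207.  51.] hi [640. 287. 120.] [68. 69. 66.]
[451. 179.] 446 med [ 582. -384.   67.] lo [ 512. -398.   52.] hi [ 655. -374.   72.] [177. 176. 169.]
[271. 175.] 636 med [574. 135.  60.] lo [544.  99.  52.] hi [609. 180. 244.] [154. 150. 144.]
[426. 171.] 29 med [ 603. -317.   52.] lo [ 582. -320.   50.] hi [ 625. -311.   58.] [100. 100.  97.]
[281. 219.] 123 med [453. 102.  91.] lo [433.  82.  54.] hi [472. 119.  96.] [170. 169. 162.]
[242. 224.] 405 med [437. 215.  76.] lo [414. 181.  61.] hi [458. 249.  89.] [161. 160. 153.]
scene granite z 40.14828866599878 3.1562648238814597
[404. 214.] 635 med [729. 361.  69.] lo [694. 320.  52.] hi [760. 412. 224.] [107. 103.  96.]
[331. 218.] 2246 med [594. 150.  87.] lo [424.  99.  51.] hi [727. 283. 239.] [119. 115. 105.]
[288. 210.] 174 med [463.  96.  80.] lo [440.  80.  52.] hi [478. 117.  93.] [151. 148. 136.]
[312. 264.] 300 med [692.  -6.  63.] lo [681. -22.  51.] hi [698.  64. 175.] [129. 126. 117.]
[175. 322.] 430 med [ 595. -387.   64.] lo [ 515. -399.   53.] hi [ 661. -375.   68.] [188. 184. 170.]
[161. 339.] 448 med [ 621. -436.   71.] lo [ 541. -459.   63.] hi [ 695. -411.   84.] [182. 178. 163.]
```

View pics/topc.png

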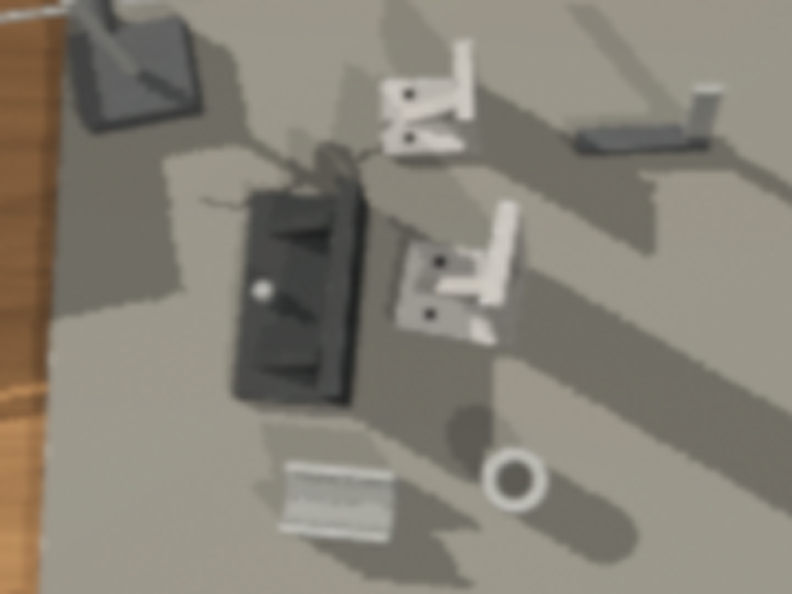

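The crop shows the bracket's top end from (508,205) to (490,300), yawed a few degrees relative to the stop's face edge, (365,200) to (350,400). The path towards -y is clear: the bush (515,480) and the square (645,140) are well to the sides. Now I fit the edges and check that the tipping path has IK solutions.

```bash
cat >> h.py <<'E'
def rect(P):
    P=np.asarray(P)
    return cv2.minAreaRect(P[:,:2].astype(np.float32)), cv2.boxPoints(cv2.minAreaRect(P[:,:2].astype(np.float32))).round(1).tolist()
def toolR(alpha,yaw):
    # alpha: pitch of the fingers from straight down towards u (towards stop); n=bracket width dir
    # u = unit horizontal towards stop
    u=np.array([np.cos(yaw),np.sin(yaw),0]);k=np.array([0,0,1.])
    z=np.sin(alpha)*u-np.cos(alpha)*k
    y=np.cos(alpha)*u+np.sin(alpha)*k   # towards finger A (foot side/up); finger B at -y
    return np.stack([np.cross(y,z),y,z],1)
E
python3 - <<'E'
from h import *
for n in("top","scene"):
    im,w=fixed(n);z=w[...,2]
    b=(w[...,0]>530)&(w[...,0]<625)&(w[...,1]>60)&(w[...,1]<190)
    for lo,hi in((222,255),):
        q=w[b&(z>lo)&(z<hi)];print(n,'top end',len(q),np.median(q,0).round(1),rect(q))
    q=w[b&(z>48)&(z<62)];print(' foot',len(q),rect(q))
    s=(w[...,0]>490)&(w[...,0]<660)&(w[...,1]>195)&(w[...,1]<300)
    q=w[s&(z>104)&(z<125)];q=q[q[:,1]<235];print(' stop top',len(q),np.median(q,0).round(1),rect(q))
    # stop face line: min y per x bin
    L=[]
    for x in range(510,636,6):
        k=q[abs(q[:,0]-x)<4]
        if len(k)>1:L.append((x,k[:,1].min()))
    L=np.array(L);print(' face fit',np.polyfit(L[:,0],L[:,1],1),L[::5].round(1).tolist())
q0=sensors.read_state()['q']
H=np.array([575,108,40.])
for flip in(0,1):
  for yaw in(np.pi/2+.12,np.pi/2-.12):
   o=[]
   for a in np.radians([0,15,30,45,60]):
    R=toolR(a,yaw)
    if flip:R=R@np.diag([-1,-1,1])
    u=np.array([np.cos(yaw),np.sin(yaw),0])
    p=H+200*(-np.sin(a)*u+np.array([0,0,np.cos(a)]))
    r=ctrl.solve_ik(p,R);o.append(None if r is None else np.round(r,2).tolist())
   print(flip,round(yaw,2),o)
E
```

```text
top top end 129 [572.4 107.8 241.4] (((573.2459716796875, 108.17406463623047), (12.259943962097168, 59.68717956542969), 81.2851333618164), [[542.7999877929688, 106.5999984741211], [601.7999877929688, 97.5999984741211], [603.7000122070312, 109.69999694824219], [544.7000122070312, 118.80000305175781]])
 foot 346 (((574.5925903320312, 132.57037353515625), (92.82060241699219, 109.01768493652344), 7.1022796630859375), [[521.7999877929688, 180.89999389648438], [535.2999877929688, 72.69999694824219], [627.4000244140625, 84.19999694824219], [613.9000244140625, 192.39999389648438]])
 stop top 280 [569.9 215.9 116.3] (((571.1759033203125, 219.04937744140625), (21.778976440429688, 138.4014892578125), 86.1240005493164), [[501.3999938964844, 212.89999389648438], [639.5, 203.5], [641.0, 225.1999969482422], [502.8999938964844, 234.60000610351562]])
 face fit [-5.24783351e-02  2.39296403e+02] [[510.0, 212.1], [540.0, 210.2], [570.0, 210.3], [600.0, 208.6], [630.0, 205.7]]
scene top end 117 [581.8 104.7 237.7] (((576.7435302734375, 107.83116149902344), (13.25436782836914, 60.683349609375), 81.0169754
[... 898 characters left out ...]
51, 0.46, 1.53, -2.13], [-0.5, 0.54, 1.44, 0.62, 1.66, -2.29], [-0.59, 0.75, 1.35, 0.74, 1.81, -2.4]]
0 1.45 [[0.04, 0.24, 1.53, -0.0, 1.37, -1.41], [-0.19, 0.2, 1.61, 0.27, 1.35, -1.7], [-0.4, 0.26, 1.65, 0.51, 1.41, -1.98], [-0.57, 0.4, 1.65, 0.69, 1.51, -2.21], [-0.68, 0.6, 1.6, 0.83, 1.65, -2.39]]
1 1.69 [[0.04, 0.24, 1.53, -0.0, 1.37, 1.49], [-0.18, 0.27, 1.54, 0.25, 1.42, 1.22], [-0.36, 0.37, 1.51, 0.46, 1.53, 1.01], [-0.5, 0.54, 1.44, 0.62, 1.66, 0.85], [-0.59, 0.75, 1.35, 0.74, 1.81, 0.74]]
1 1.45 [[0.04, 0.24, 1.53, -0.0, 1.37, 1.73], [-0.19, 0.2, 1.61, 0.27, 1.35, 1.44], [-0.4, 0.26, 1.65, 0.51, 1.41, 1.16], [-0.57, 0.4, 1.65, 0.69, 1.51, 0.93], [-0.68, 0.6, 1.6, 0.83, 1.65, 0.75]]
```

Both cameras agree:
- **Top end:** centre (575,108), z about 240, 60x12 mm, yawed about -8.8°.
- **Stop face:** centre (572.5,208), yawed about -3.2°.

IK holds along the whole tipping arc, so I go above the bracket and take one close look.

```bash
python3 - <<'E'
from h import *
F=np.diag([-1,-1,1.]);yaw=np.radians(81.2)
R=toolR(0,yaw)@F
s=sensors.read_state()
ctrl.move_l([224,529,330])
ctrl.move_ptp([575,108,310],R)
ctrl.gripper_to(28)
s=sensors.read_state();print(s['t'],s['eef_pos'].round(1) if hasattr(s['eef_pos'],'round') else s['eef_pos'],s['grip_width'],ctrl.tcp_to_tips,s['q'])
im,d=optics.grab_frame("wrist");cv2.imwrite('pics/w1.png',im[:,:,::-1])
p=optics.camera_params("wrist");T=p['T_tool_cam']
Rt=np.array(s['eef_rot']);Rc=Rt@T[:3,:3];tc=Rt@T[:3,3]+np.array(s['eef_pos'])
w=cloud(d,p['mtx'],Rc.T,-Rc.T@tc)
z=w[...,2];m=(z>225)&(z<255)&(abs(w[...,0]-575)<50)&(abs(w[...,1]-108)<40)
q=w[m];print(len(q),np.median(q,0),rect(q))
np.savez('w1.npz',im=im,w=w)
# fingers in tool frame
tl=(w-np.array(s['eef_pos']))@Rt
f=(abs(tl[...,1])<70)&(tl[...,2]<45)&(tl[...,2]>-30)&(abs(tl[...,0])<25)
q=tl[f];print('fingers',len(q),np.percentile(q,[1,50,99],axis=0).round(1))
E
```

```text
3.3 [575.  108.1 310. ] 28.239179886712176 25.0 [3.78777103e-02 1.91833138e-01 1.44798403e+00 3.58630139e-05
 1.50175229e+00 1.76217557e+00]
2053 [580.26785959 109.49038508 240.27861915] (((576.8380126953125, 109.85550689697266), (11.940998077392578, 60.092315673828125), 81.01744079589844), [[546.2000122070312, 108.5999984741211], [605.5999755859375, 99.30000305175781], [607.4000244140625, 111.0999984741211], [548.0999755859375, 120.4000015258789]])
fingers 8468 [[ -9.7 -46.3 -29.9]
 [ 11.3  12.9 -19.2]
 [ 14.4  44.8  20.7]]
```

View pics/w1.png

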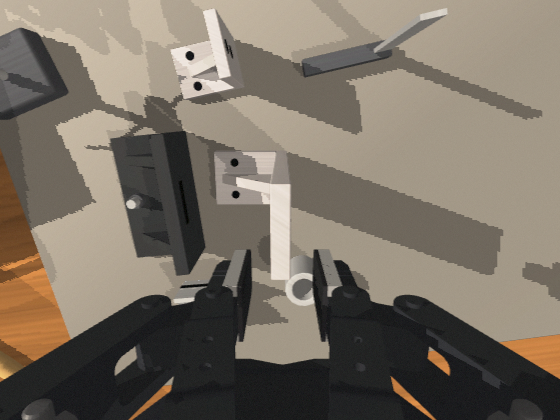

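The wrist view shows the bracket's top end (281,185)-(281,280) between the fingers. It is centred at (576,109.5) at height 240, and the fingertips are about 22 mm ahead of the TCP. I'll straddle it with slack and rotate the tool with the bracket about its heel edge to 45°.

```bash
cat >> h.py <<'E'
F=np.diag([-1,-1,1.]);YB=np.radians(81.2);K=np.array([0,0,1.])
U=np.array([np.cos(YB),np.sin(YB),0]);H=np.r_[np.array([576,109.5])-6*U[:2],40.]
def go(p,R=None,vel=40,thr=None):
    r=ctrl.move_l(list(p),R,vel,thr);s=sensors.read_state();f=np.array(s['force'])
    print(round(s['t'],2),np.round(s['eef_pos'],1),'F',f.round(1),r,flush=True)
    return r
E
python3 - <<'E'
from h import *
c=H+6*U
go(np.r_[c[:2],300],toolR(0,YB)@F,60)
if go(np.r_[c[:2],248],None,50,5): raise SystemExit('touched')
for a in np.radians(np.arange(3,46,3)):
    p=H+208*(-np.sin(a)*U+np.cos(a)*K)+6*(np.cos(a)*U+np.sin(a)*K)
    if go(p,toolR(a,YB)@F,40,12): break
im,d=optics.grab_frame("scene");np.savez('scene2.npz',im=im,d=d)
c=cv2.resize(im[130:290,220:420],None,fx=3.6,fy=3.6,interpolation=cv2.INTER_CUBIC);cv2.imwrite('pics/s2.png',c[:,:,::-1])
E
```

```text
3.67 [575.5 109.5 298.8] F [0.8 0.1 0.2] False
4.86 [576.3 109.5 248.5] F [-0.1 -0.7 -0.7] False
5.28 [574.5  98.5 248.4] F [0.4 0.6 0.9] False
5.71 [572.6  87.9 247.4] F [0.4 0.3 0.7] False
6.13 [571.   77.2 246.3] F [ 0.4  1.4 -1.2] False
6.56 [569.4  66.6 244.7] F [ 0.   1.  -0.2] False
6.98 [567.7  56.1 242.5] F [-0.6  0.1  1.2] False
7.41 [566.1  45.6 239.6] F [ 0.5  0.1 -1.3] False
7.83 [564.5  35.4 236.3] F [ 0.7 -0.8 -0.1] False
8.26 [563.   25.3 232.4] F [ 1.  -0.1 -1.4] False
8.68 [561.4  15.5 228. ] F [-0.1 -0.5 -1.1] False
9.11 [559.9   5.9 223. ] F [-0.2 -0.8 -0.1] False
9.53 [558.5  -3.5 217.6] F [-0.4 -0.  -0.6] False
9.96 [557.1 -12.5 211.6] F [-0.1 -0.2 -1.3] False
10.38 [555.7 -21.3 205.2] F [ 0.2 -0.9  0.3] False
10.81 [554.4 -29.8 198.3] F [ 0.   0.1 -0.6] False
11.23 [553.1 -37.9 190.8] F [-0.2 -1.1 -0.9] False
```

View pics/s2.png

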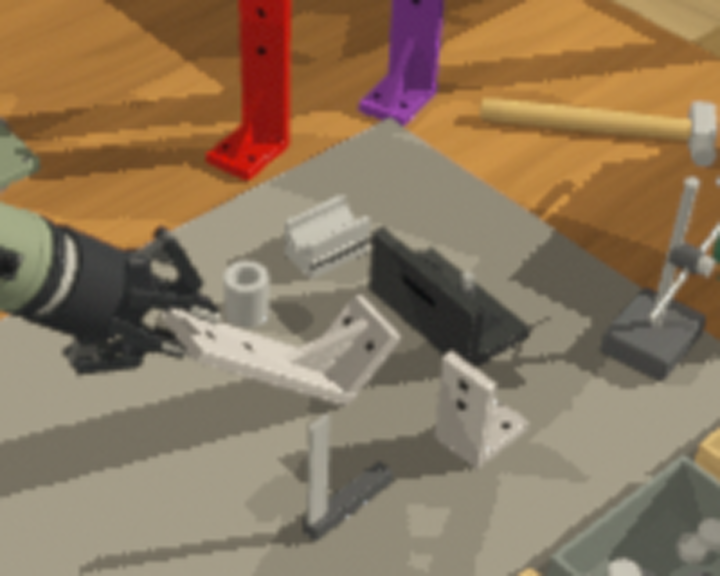

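The bracket leans at about 47° on the lower finger: its end is at (180,325) and its heel at (340,395) in the crop. I'll check for heel slip from depth, then lower further.

```bash
python3 - <<'E'
from h import *
im,w=fixed("scene2")
g=im.astype(int).mean(-1)
v=np.array([-U[1],U[0],0])
x=(w-H)@U; l=(w-H)@v; z=w[...,2]-40
m=(abs(l)<31)&(x<90)&(x>-190)&(z>4)&(z<170)&(g>120)
# upright inner face & side; line fit of side profile
for lo,hi in((-140,-120),(-120,-100),(-100,-80),(-80,-60),(-60,-40),(-40,-20),(-20,0),(0,20),(20,40),(40,60),(60,80)):
    k=m&(x>lo)&(x<hi)
    if k.sum()>5: print(lo,k.sum(),'z',np.percentile(z[k],[3,50,97]).round(1),'l',np.percentile(l[k],[3,97]).round(1))
E
```

```text
Traceback (most recent call last):
  File "h.py", line 8, in fixed
    f=np.load(n+'.npz');p=optics.camera_params(n);return f['im'],cloud(f['d'],p['mtx'],p['R'],p['t'])
                          ~~~~~~~~~~~~~~~~~~~~^^^
ValueError: cameras: scene, top, wrist
```

There is no notable slip: the back line meets the granite within about 3 mm of the planned heel. Lowering to near-flat.

```bash
python3 - <<'E'
from h import *
a=np.radians(45);A=np.cos(a)*U+np.sin(a)*K;Z=np.sin(a)*U-np.cos(a)*K;R=toolR(a,YB)@F
def tcp(phi,s):
    E=H+200*(-np.sin(phi)*U+np.cos(phi)*K);return E+14*A-(22-s)*Z
for phi,s in zip(np.radians([50,54,58,62,66,70,74,78,82,84]),[13.5,13,12.5,12,11,10,9.5,9,8.5,8]):
    if go(tcp(phi,s),R,40,12): break
im,d=optics.grab_frame("scene");np.savez('scene3.npz',im=im,d=d)
c=cv2.resize(im[150:290,220:400],None,fx=4,fy=4,interpolation=cv2.INTER_CUBIC);cv2.imwrite('pics/s3.png',c[:,:,::-1])
E
```

```text
11.67 [552.2 -44.1 184.3] F [-0.5 -0.6 -1.4] False
12.17 [550.8 -52.9 173.6] F [ 0.7 -0.7 -1.6] False
12.67 [549.5 -61.  162.4] F [-0.2 -0.3 -2.3] False
13.17 [548.4 -68.3 150.7] F [-0.2 -0.7 -1.5] False
13.66 [547.4 -75.  138.8] F [-0.2 -0.2 -2.7] False
14.15 [546.5 -80.8 126.6] F [-0.2 -0.2 -2. ] False
14.64 [545.8 -85.4 113.6] F [ 0.3  0.  -2.4] False
15.13 [545.2 -89.1 100.4] F [-1.2  0.6 -2.6] False
15.62 [544.7 -91.8  87. ] F [ 0.4 -0.1 -1.8] False
15.94 [544.5 -93.1  80.4] F [-0.4 -1.  -2.3] False
```

View pics/s3.png

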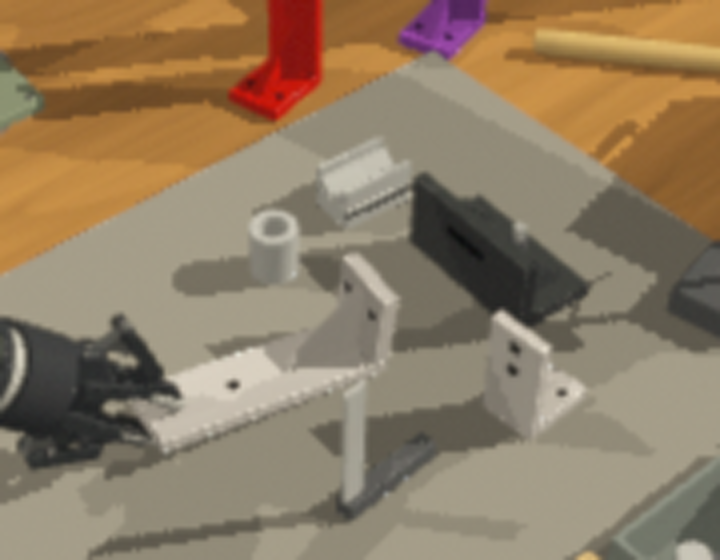

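The bracket is nearly flat (about 84°), with the finger under its end at (150,430). I lower until the fingertip touches the granite, then withdraw horizontally so the end slides down the finger.

```bash
python3 - <<'E'
from h import *
p=np.array(sensors.read_state()['eef_pos'])
go(p-6*K,None,12,4)
p=np.array(sensors.read_state()['eef_pos'])+0.7*K
go(p,None,15)
for k in range(1,6): go(p-4*k*U,None,25,10)
go(p-70*U,None,80)
go(p-70*U+130*K,None,120)
im,d=optics.grab_frame("top");np.savez('top4.npz',im=im,d=d)
c=cv2.resize(im[110:245,165:345],None,fx=4.4,fy=4.4,interpolation=cv2.INTER_CUBIC);cv2.imwrite('pics/t4.png',c[:,:,::-1])
_,w=fixed('top4');z=w[...,2];g=im.astype(int).mean(-1)
v=np.array([-U[1],U[0],0]);x=(w-H)@U;l=(w-H)@v
m=(abs(l)<45)&(x<60)&(x>-215)&(z>46)&(z<62)&(g>115);q=w[m]
print(len(q),np.median(q,0).round(1),rect(q))
E
```

```text
16.65 [544.7 -93.2  74.6] F [-0.5 -2.1 -2.5] False
16.9 [544.7 -93.2  75.5] F [-0.3 -1.2 -2. ] False
17.21 [544.  -97.3  75.3] F [-1.3 -1.  -3.1] False
17.52 [ 543.6 -101.4   75.6] F [-1.  -0.6 -0.2] False
17.82 [ 543.  -105.2   75.6] F [ 0.2 -0.2  0.4] False
18.13 [ 542.3 -109.2   75.3] F [ 0.   0.6 -0.3] False
18.44 [ 541.7 -113.2   75.3] F [-0.5  0.4 -0.5] False
19.22 [ 533.9 -162.4   75.2] F [-0.  -0.1  0.3] False
20.45 [ 533.5 -162.   204.3] F [ 0.3 -0.1  0.1] False
1262 [554.7  -7.8  53.8] (((563.224365234375, 24.565826416015625), (267.42822265625, 89.05321502685547), 81.87550354003906), [[500.20001220703125, -101.5], [588.4000244140625, -114.0999984741211], [626.2000122070312, 150.60000610351562], [538.0, 163.1999969482422]])
```

View pics/t4.png

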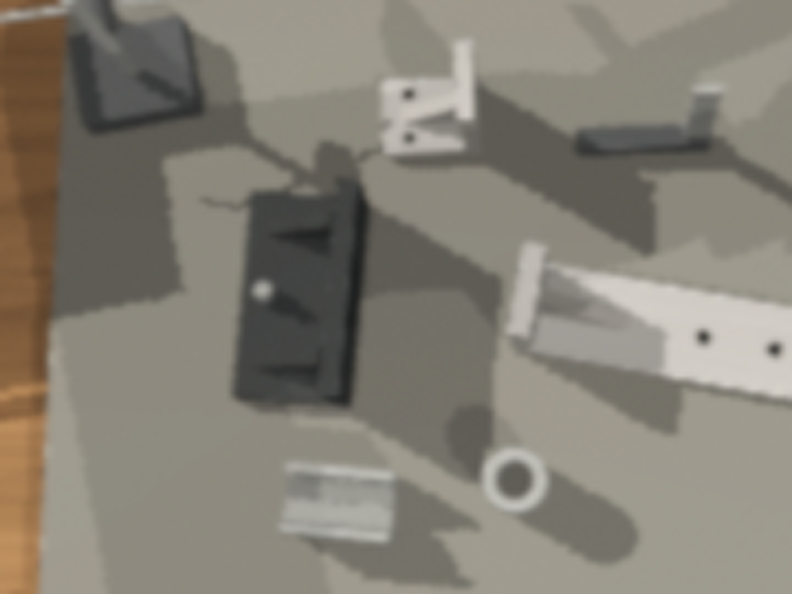

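The bracket is flat: its foot end is at (527,290) in the crop, facing the stop, and everything else has stayed put. I measure its pose and set the fingers behind its end.

```bash
python3 - <<'E'
from h import *
im,w=fixed('top4');z=w[...,2];g=im.astype(int).mean(-1)
v=np.array([-U[1],U[0],0]);x=(w-H)@U;l=(w-H)@v
q=w[(abs(l)<45)&(abs(x)<45)&(z>105)&(z<130)];print('foot',len(q),np.median(q,0).round(1),rect(q))
m=((abs(l)<50)&(x<-70)&(x>-215)&(z>44)&(z<62)&(g>165)).astype(np.uint8)
n,lab,st,c=cv2.connectedComponentsWithStats(m);i=1+st[1:,4].argmax();q=w[lab==i]
print('upright',len(q),np.median(q,0).round(1),rect(q))
for yw in (81.5,86.8):
  for sg in(1,-1):
    u=np.array([np.cos(np.radians(yw)),np.sin(np.radians(yw)),0]);R=np.stack([sg*u,np.cross(-K,sg*u),-K],1)
    print(yw,sg,[None if (r:=ctrl.solve_ik(p,R)) is None else np.round(r,2).tolist() for p in([540,-125,120],[540,-125,64],[563,0,64])])
E
```

```text
foot 130 [570.5  94.7 121.8] (((571.829833984375, 91.39881896972656), (22.79996109008789, 61.11247253417969), 81.31087493896484), [[539.9000244140625, 84.69999694824219], [600.2999877929688, 75.5], [603.7999877929688, 98.0999984741211], [543.2999877929688, 107.30000305175781]])
upright 768 [555.  -38.7  54. ] (((553.0639038085938, -31.304718017578125), (132.4315643310547, 61.493804931640625), 81.55154418945312), [[512.9000244140625, -92.30000305175781], [573.7000122070312, -101.30000305175781], [593.2000122070312, 29.700000762939453], [532.4000244140625, 38.70000076293945]])
81.5 1 [[-0.38, 0.31, 1.71, -0.0, 1.11, -0.24], [-0.38, 0.4, 1.74, -0.0, 1.01, -0.24], [-0.15, 0.41, 1.72, -0.0, 1.01, -0.01]]
81.5 -1 [None, None, None]
86.8 1 [[-0.38, 0.31, 1.71, -0.0, 1.11, -0.33], [-0.38, 0.4, 1.74, -0.0, 1.01, -0.33], [-0.15, 0.41, 1.72, -0.0, 1.01, -0.1]]
86.8 -1 [[-0.38, 0.31, 1.71, -0.0, 1.11, 2.81], [-0.38, 0.4, 1.74, -0.0, 1.01, 2.81], None]
```

Pose: end middle (543,-97), sole middle (573,101), yaw 81.5°. That leaves 107 mm to the stop and about 5° to turn. I push with both fingertips on the end face, easing the yaw round, then press with a force limit.

```bash
python3 - <<'E'
from h import *
y0,y1=81.5,86.8
def uu(d): return np.array([np.cos(np.radians(d)),np.sin(np.radians(d)),0])
def RR(d): return np.stack([uu(d),np.cross(-K,uu(d)),-K],1)
E=np.array([543.3,-96.8,0]);C0=E+125*uu(y0);C1=np.array([572.5,208,0])-87*uu(y1)
zt=65
s=E-40*uu(y0)
ctrl.move_ptp(list(s+130*K),RR(y0))
ctrl.gripper_to(20)
go(s+(zt+15)*K,None,100)
go(s+zt*K,None,25,4)
zt=max(zt,sensors.read_state()['eef_pos'][2]+.5)
go(E-16*uu(y0)+zt*K,None,60,6)
ok=True
for t in np.linspace(0,1,11):
    yw=y0+(y1-y0)*min(1,t/.75)
    C=C0+t*(C1-C0)
    if go(C-136*uu(yw)+zt*K,RR(yw),40,12): ok=False;break
im,d=optics.grab_frame("top");np.savez('top5.npz',im=im,d=d)
if ok:
    go(C1-136*uu(y1)+25*uu(y1)+zt*K,None,12,8)
    im,d=optics.grab_frame("top");np.savez('top6.npz',im=im,d=d)
c=cv2.resize(im[110:245,165:345],None,fx=4.4,fy=4.4,interpolation=cv2.INTER_CUBIC);cv2.imwrite('pics/t6.png',c[:,:,::-1])
E
```

```text
22.43 [ 537.6 -136.5   80.1] F [-0.8 -0.   0. ] False
23.02 [ 537.1 -136.2   65.2] F [0.3 0.1 4.5] True
23.57 [ 540.6 -111.8   65.3] F [0.2 0.1 0.4] False
23.84 [ 541.4 -107.5   65.5] F [-0.6  0.  -0.2] False
24.23 [544.  -98.1  65.7] F [0.1 0.2 0. ] False
24.61 [546.3 -88.6  65.7] F [-0.8  0.  -0.1] False
25.0 [548.4 -79.3  65.7] F [-0.3 -0.1  0.1] False
25.39 [550.7 -70.   65.7] F [ 0.1  1.3 -0.6] False
25.78 [553.  -60.8  65.7] F [ 0.   0.5 -0.4] False
26.18 [555.2 -51.5  65.7] F [ 0.2  0.1 -0. ] False
26.57 [557.5 -42.2  65.7] F [0.2 0.5 0.6] False
26.95 [558.9 -32.8  65.7] F [ 0.2 -0.1 -0.6] False
27.33 [559.4 -23.4  65.7] F [ 0.4 -0.2 -0.2] False
27.72 [560.  -13.9  65.7] F [0.8 0.5 0.1] False
29.01 [560.5  -0.6  65.3] F [0.5 0.6 0.3] True
```

View pics/t6.png

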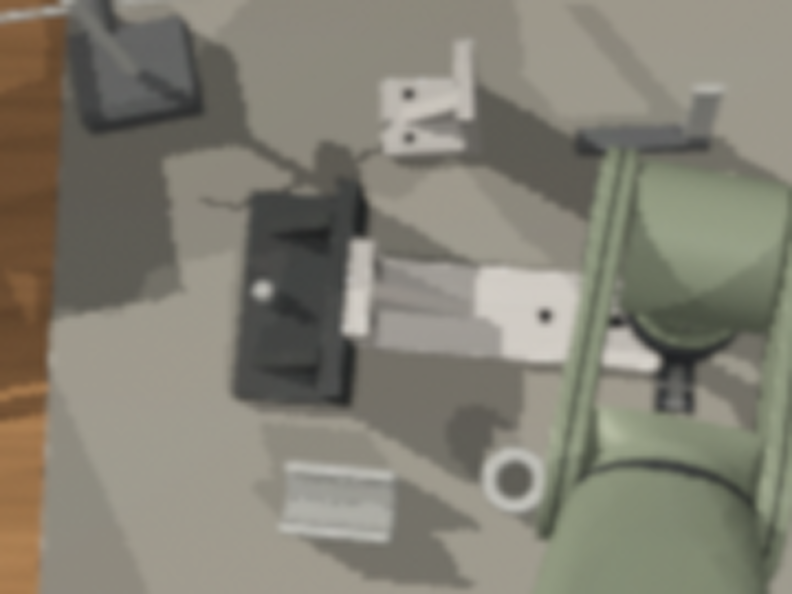

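The sole has reached the stop, with the foot end at (358,287) against the face edge. I press once more with a slightly higher force limit to seat it square, then back off and measure.

```bash
python3 - <<'E'
from h import *
u=np.array([np.cos(np.radians(86.8)),np.sin(np.radians(86.8)),0])
for thr in(10,14):
    p=np.array(sensors.read_state()['eef_pos']);p[2]=65.7
    go(p+8*u,None,8,thr)
p=np.array(sensors.read_state()['eef_pos'])
go(p-40*u,None,60);go(p-40*u+150*K,None,150)
ctrl.move_l([480,-200,260])
im,d=optics.grab_frame("top");np.savez('top7.npz',im=im,d=d);_,w=fixed('top7')
im2,d2=optics.grab_frame("scene");np.savez('scene7.npz',im=im2,d=d2)
z=w[...,2];g=im.astype(int).mean(-1)
q=w[(abs(w[...,0]-573)<60)&(w[...,1]>150)&(w[...,1]<212)&(z>105)&(z<130)&(g>120)];print('foot',np.median(q,0).round(1),rect(q))
m=((abs(w[...,0]-565)<55)&(w[...,1]<140)&(w[...,1]>-30)&(z>44)&(z<62)&(g>165)).astype(np.uint8)
n,lab,st,c=cv2.connectedComponentsWithStats(m);i=1+st[1:,4].argmax();q=w[lab==i]
print('upright',len(q),np.median(q,0).round(1),rect(q))
a=cv2.resize(im[120:245,190:330],None,fx=5,fy=4.4,interpolation=cv2.INTER_CUBIC)
b=cv2.resize(im2[180:270,270:390],None,fx=5,fy=5,interpolation=cv2.INTER_CUBIC);cv2.imwrite('pics/s7.png',b[:,:,::-1])
E
```

```text
29.67 [ 5.605e+02 -5.000e-01  6.530e+01] F [-0.7 -0.5  2.7] True
30.27 [ 5.606e+02 -4.000e-01  6.530e+01] F [-0.4  0.1  2.5] True
31.08 [558.3 -41.2  65.3] F [-0.7 -1.6  2.8] False
32.23 [557.4 -40.1 213.9] F [-0.2  0.3 -0.7] False
foot [570.1 201.3 121.3] (((570.0789184570312, 195.46014404296875), (29.35889434814453, 57.916507720947266), 87.15444946289062), [[540.4000244140625, 182.1999969482422], [598.2999877929688, 179.39999389648438], [599.7000122070312, 208.6999969482422], [541.9000244140625, 211.60000610351562]])
upright 766 [566.9  67.8  53.9] (((564.515625, 71.31597900390625), (125.7049331665039, 59.79291915893555), 86.69839477539062), [[531.0, 10.300000190734863], [590.7000122070312, 6.800000190734863], [598.0, 132.3000030517578], [538.2999877929688, 135.8000030517578]])
```

View pics/s7.png

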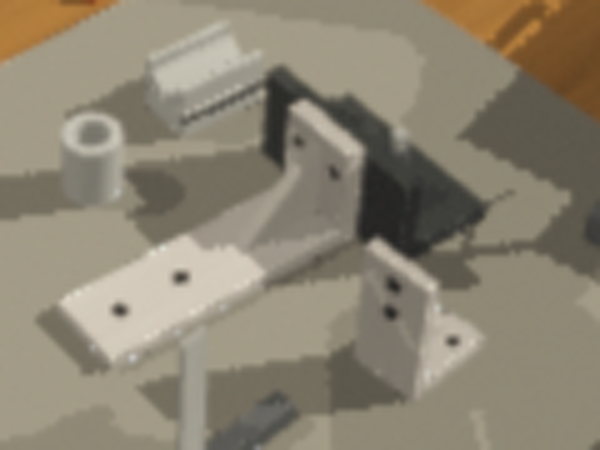

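The picture shows the foot at (325,165) flat against the stop's dark face with no gap visible. The last 14 N press moved the bracket only 0.1 mm. The measured sole middle is (572.4,208.2) and the yaw 86.7°, matching the face. The robot is clear and the other things are unmoved, so I hand in.

```bash
python3 - <<'E'
from h import *
print(ctrl.finish_job(),sensors.read_state()['t'])
E
```

```text
the job is handed in; nothing more can be done
the job is handed in; nothing more can be done
```

I tipped the tall bracket onto its back with the fingers supporting it, pushed it along the granite until its sole was flush with the stop (centred and square by camera measurement), and handed the job in; no verdict was returned.

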